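# Fit the clamp nut on a test jig

### The arm

A 6-joint arm with a two-finger parallel gripper is mounted at the origin on the work surface. World frame = base frame: x ahead of the robot, y to its left, z up, the work surface at z = 0. Lengths are in mm, angles in rad, forces in N, time in s.
With the tool pointing down it reaches from about 350 to 875 mm from the base axis. Payload 4.2 kg.
Tool frame: the origin (TCP) lies between the finger pads; the fingertips stand 11 mm ahead of it and the grasp point (between the pads) lies 8 mm behind it; z points along the fingers, y is the direction in which the jaws open and shut (so a half turn about z gives the same grasp; the last joint's range is limited). The gripper opens to 85 mm and grips with 20 to 120 N. Pads are 22 mm wide; open, the fingers measure 114 mm over their backs; the gripper's body (76 mm by 85 mm) begins 54 mm behind the grasp point. The pads swing forward as they close: fully open they stand 13 mm farther back than shut.
Start: joints at [-1.088, 0.385, 0.008, 0, -1.194, -0.259], TCP at [138.728, -609.388, 202.912] pointing down, gripper open.
Joint ranges: [-3.14, 3.14], [-1.21, 2.06], [-1.07, 1.41], [-3.16, 2.05], [-2.99, -0.16], [-3.1, 3.1]. Speed limits (rad/s): [2.79, 2.79, 3.14, 3.14, 3.14, 3.14].

### API

Orientations are given as a unit quaternion [x, y, z, w].
In Python, from bench import * gives the robot as it stands.
- The arm moves only by the tool servo_tool, never from a script. Its argument "rows" is a list of rows, each a list of 7 numbers: the opening, from 0 (shut) to 1 (fully open), then the shift along the tool's x, y, z in cm, then the turn, a rotation vector about the tool's x, y, z in degrees. A call has 1 to 12 rows; each row shifts and turns the commanded pose from where the row before left it, along the tool's axes as they then stand; what a row does not reach is not made up. A row lasts 1/10 s, in which the tool goes at most 50 mm and 8.59 degrees, less where a joint would pass 70% of its speed; a pose out of reach is approached as far as the arm can. A call is refused whole if a number of a shift passes 5 or a number of a turn 8.59, either way. A call with a gripper value outside its range is refused whole. The fingers move at their own pace and stop on an object; the grip force is fixed at half the most. Time passes only in rows, so rows that do not move let the fingers close. It gives the time, the measured TCP pose, the force and the opening at its end, in the units of the state.
- read_state(): the state, without advancing time (a new reading comes with each control period).
- get_image(name): name is "side" or "top"; returns a dict with "image" (384x512x3 uint8, red, green, blue), "mtx" (3x3 intrinsics, pixels), "extrinsics" (4x4, takes a point from camera to world coordinates). Camera axes: x right, y up, looking along -z (the intrinsics and any distortion apply to the point x, -y, -z); pixel columns grow to the right and rows downward; lengths in mm; the calibration is good to about 2 mm. A picture is of the moment at which its call begins. There is no depth.
- job_done(): hands the job in, once; it reports no verdict.
The state is a dict: "clock": time; "joints": joint angles; "joint_vel": joint speeds; "joint_efforts": joint torques, N m; "position": TCP position; "ee_rot": TCP orientation; "contact_force": force on the tool from outside, world axes, zero at the start; "wrist_torque": the same for the moment, N m; "gripper_width": finger opening in mm.
Only numpy, scipy, OpenCV 4.12 (cv2) and the standard library are available. Lean on these libraries where they do the work, as an engineer would, in place of code of your own. Each camera call takes 0.05 s, during which the arm holds its last target. There are 200 camera calls.

### The job

Pull the upper drawer of the parts cabinet out to its stop and leave it out, and take the large hexagon nut from it. Set the nut on the jig's threaded post so that it rests on top of the thread, turn it backward (anticlockwise from above) until you feel it drop off the thread start, then turn it forward (clockwise) until it sits flat on the washer; let go. Do not shift or tip the other things on the table.

Things in the scene. Friction and masses are not known exactly. Their poses are not given: they have to be found in the camera images.
- cab_drawer0 (a joint): upper drawer of the fixed grey two-drawer parts cabinet (220 deep x 340 wide x 170 mm high, front towards the robot). Value = how far it is out, m: 0 shut, 0.150 at its stop; it may start up to 0.02 ajar. Slides with about 1 N friction. Inside 305 mm wide, 175 mm front to back, floor 95 mm and rim 148 mm above the table; nothing on the table is in its way
- cab_drawer0_handle (a point): middle of the upper drawer's handle: level steel bar, 11 mm thick, 120 mm long, 35 mm in front of the drawer's face, 38 mm below the cabinet's top. The point's y axis runs along the bar; -x points out of the cabinet, the way the drawer pulls. The lower drawer's handle is 73 mm below it when shut
- nut_center (a point): centre (half-way up) of the large plain steel hexagon nut: 52 mm across flats, 60 over corners, 30 mm high, open bore 40 mm, 0.15 to 0.31 kg; z up. The flats face 0, 60, 120.. degrees from its x axis. It lies flat near the front in the upper drawer, in one of three places 80 mm apart side by side; the small nut and the collar hold the other two
- nut_pin (a point): one of the nut's three pins, which run in the thread: 4.5 mm thick, standing 7 mm into the bore at 0, 120 and 240 degrees from the nut's x axis (this one at 0), 5 mm above its centre, each with a short black mark on the nut's top face. They leave 27 mm free between them. Point: 15.8 mm out from the nut's axis; axes as the nut's
- jig: test jig, fixed: white switch panel 190 x 140 mm on a dark base (200 x 150 mm), its top 46 mm above the table, reaching from 70 mm behind to 130 mm in front of the post along the jig's x axis; a row of three toggles, 24 mm tall, 105 mm from the post in +x. Origin: on the post's axis, at the table
- post_seat (a point): on the post's axis, 50 mm above the table: centre of the washer face (68 mm across) on which the nut must end; z up, axes as the jig's. Seated flat the nut's centre is 15 mm above this point. The post rises 49 mm above it: core 24 mm across with a tapered nose, and a coarse right-hand thread 37.5 mm across, three starts, 30 mm lead (sinks 30 mm per turn clockwise)
- post_thread (a point): on the post's axis, level with the thread starts, 35.6 mm above the washer; axes as the jig's. Starts lie at about 0, 120, 240 degrees anticlockwise from x, all shifted by the same unknown angle, up to 20 degrees either way. Pins can rest on top from 0 to 65 degrees clockwise of a start, where a dog stops them: set the nut with a pin about 35 degrees clockwise of x, -120 or 120
- post_mid (a point): on the post's axis 26 mm above the washer, about where the nut's centre is after the drop (25 to 26.5 mm). Resting on top its centre is 29 to 35 mm above the washer. Turned anticlockwise it climbs, drops when its pins are some 10 degrees past the starts; after 10 degrees more a dog stops it. Then about 130 degrees clockwise seat it; 2 mm up-down, 1.5 mm side play
- small_nut_center (a point): centre of a small steel hexagon nut, 30 mm across flats, 16 mm high, in the same drawer; not wanted
- collar_center (a point): centre of a plain round steel collar, 34 mm across, 18 mm high, in the same drawer; not wanted
- can: white spray can, 52 mm across, 140 mm tall, standing beyond the jig; origin at its underside
- spool: grey flanged spool, 56 mm across, 40 mm tall, standing to the right of the jig; origin at its underside
- brick: black adapter block 90 x 45 x 32 mm, lying to the left of the jig; origin at its underside
- driver: screwdriver about 200 mm long lying on the table on the robot's side of the jig; origin at its underside
- jar: small amber jar, 48 mm across, 50 mm tall, in front of the cabinet, to the left; origin at its underside
- tester: grey hand tester 150 x 75 x 30 mm lying left of the cabinet; origin at its underside
Not all that is in view belongs to the job. Leave any blue look-alike of the jig alone.

How it is judged:
By the outcome, as a careful person would: the job done as asked, in the order asked, and still so for the second after the job is handed in, with the robot touching nothing.
It also fails if it takes over 72 s, if anything falls off the work surface, if the arm or the gripper's body presses on something with over 40 N, if the wrist force passes 120 N, or if a joint passes its speed limit or range.

## Working session

There is one attempt and no reset: what is moved stays moved. The work goes in short steps, Python scripts to look and compute and a tool call to move; the robot and the scene stay as the last step left them, time stands still between calls to the robot, and variables do not carry over. Pictures are saved under pics/ and viewed, about 8 in all and at most 12, crops included, and the job is handed in when it is done.

Besides the shell and the picture viewer there is one more tool, called after "Call:" by a JSON object that holds its "name" and its "arguments". servo_tool: Moves the arm, as the interface text tells. Its arguments: {"type":"object","properties":{"rows":{"type":"array","items":{"type":"array","items":{"type":"number"}}}},"required":["rows"]}

```bash
ls; mkdir -p pics; cat > h.py <<'E'
from bench import *
import numpy as np, cv2
from scipy.spatial.transform import Rotation as R
def shot(n,f,crop=None,s=1):
    d=get_image(n); im=d["image"]
    np.savez('pics/'+f+'.npz',**{k:np.array(v) for k,v in d.items()})
    if crop: x0,y0,x1,y1=crop; im=im[y0:y1,x0:x1]
    im=cv2.resize(im,None,fx=s,fy=s,interpolation=cv2.INTER_CUBIC)
    cv2.imwrite('pics/'+f+'.png',im[:,:,::-1]); return d
def proj(d,P):
    P=np.atleast_2d(P).astype(float); E=np.array(d["extrinsics"]);c=(P-E[:3,3])@E[:3,:3]
    c=c*[1,-1,-1]; u=c@np.array(d["mtx"]).T; return u[:,:2]/u[:,2:]
def ray(d,uv,z):
    E=np.array(d["extrinsics"]);r=np.linalg.inv(np.array(d["mtx"]))@[uv[0],uv[1],1]
    w=E[:3,:3]@(r*[1,-1,-1]); return E[:3,3]+w*(z-E[2,3])/w[2]
def load(f): return dict(np.load('pics/'+f+'.npz',allow_pickle=True))
E
python3 - <<'E'
from h import *
for n in("side","top"):
    d=shot(n,n+'0',s=1.5); print(d.keys(),d["mtx"],d["extrinsics"])
print(read_state())
E
```

```text
pics
dict_keys(['image', 'mtx', 'extrinsics']) [[384.30932399   0.         253.85817059]
 [  0.         384.30932399 194.5142063 ]
 [  0.           0.           1.        ]] [[-9.96602288e-01  6.14655762e-02 -5.48257448e-02  3.61493881e+02]
 [-8.23007654e-02 -7.17013144e-01  6.92184033e-01  9.88889926e+02]
 [ 3.23471082e-03  6.94344392e-01  7.19635604e-01  1.21289769e+03]
 [ 0.00000000e+00  0.00000000e+00  0.00000000e+00  1.00000000e+00]]
dict_keys(['image', 'mtx', 'extrinsics']) [[403.19639162   0.         257.19469314]
 [  0.         403.19639162 196.68301512]
 [  0.           0.           1.        ]] [[ 2.42245008e-02  9.98047620e-01 -5.75684022e-02  3.65375728e+02]
 [-9.99526168e-01  2.30860832e-02 -2.03585998e-02 -7.93212647e+01]
 [-1.89898232e-02  5.80343013e-02  9.98133962e-01  1.38227733e+03]
 [ 0.00000000e+00  0.00000000e+00  0.00000000e+00  1.00000000e+00]]
{'clock': 0.1, 'joints': array([-1.08842494e+00,  3.85471431e-01,  6.79580219e-03, -4.18177832e-04,
       -1.19398815e+00, -2.58596459e-01]), 'joint_vel': array([ 0.00040026, -0.00130027,  0.00304794,  0.00280637, -0.00039395,
        0.00037226]), 'joint_efforts': array([-1.09729677e-03, -3.93317628e+01,  1.88930207e+01,  4.19787973e+00,
       -2.54356099e-03,  9.51826649e-06]), 'position': array([ 138.58369463, -608.87154529,  201.95151681]), 'ee_rot': array([-1.11577477e-01,  9.93755280e-01,  9.40739880e-04, -1.56908216e-04]), 'contact_force': array([0.21187675, 0.81017542, 0.34584452]), 'wrist_torque': array([-0.01352456,  0.06119202,  0.01770761]), 'gripper_width': 85.55188924432177}
```

View pics/side0.png

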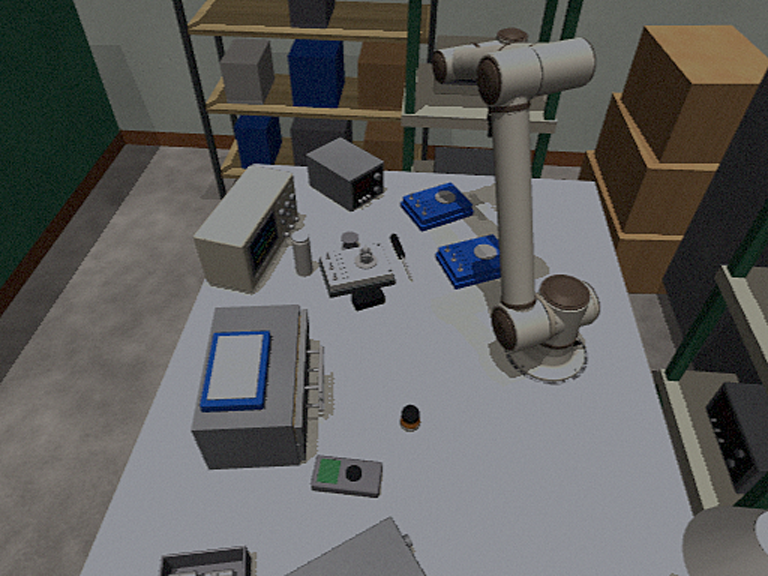

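View pics/top0.png

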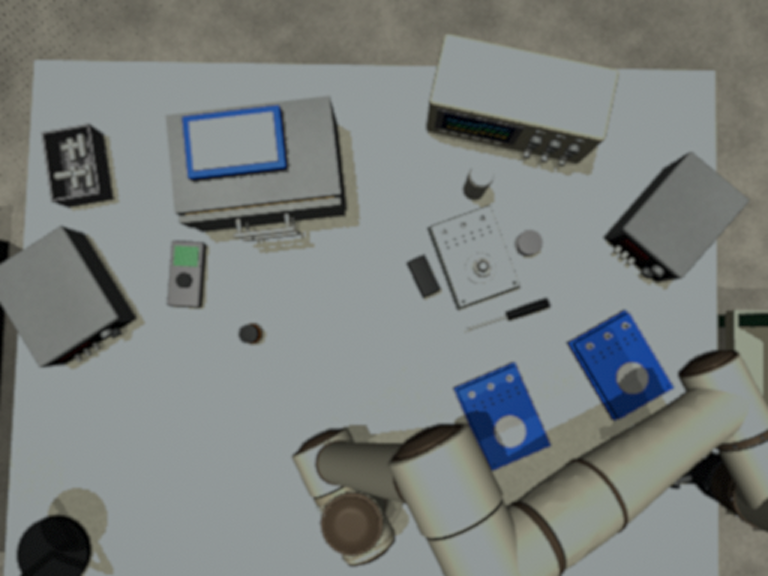

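The side and top views (2 viewed) show the grey cabinet at (255,165) in the top view with its handles near (268,232). The white jig has its post near (482,267), and the two blue look-alikes are at (500,415) and (620,365). Next is a close composite of the cabinet front and the jig.

```bash
python3 - <<'E'
from h import *
t=load('top0');s=load('side0')
def c(d,x0,y0,x1,y1,f):
    return cv2.resize(d["image"][y0:y1,x0:x1],None,fx=f,fy=f,interpolation=cv2.INTER_CUBIC)
A=c(t,105,60,238,172,3); A=A[:, :400]
B=c(t,282,125,362,219,5)[:, :400]
C=c(s,125,195,225,315,4)[:450,:400]
D=c(s,205,145,285,205,5)[:,:400]
im=np.zeros((600,800,3),np.uint8)
def put(a,x,y,w,h): a=a[:h,:w]; im[y:y+a.shape[0],x:x+a.shape[1]]=a
put(A,0,0,400,300);put(B,400,0,400,300) if 0 else None
B=c(t,300,132,350,207,4);B=c(t,282,135,362,210,4)
put(B,400,0,400,300)
C=c(s,130,200,230,300,3);put(C,0,300,400,300)
put(D,400,300,400,300)
cv2.imwrite('pics/c1.png',im[:,:,::-1])
E
```

```text
(no output)
```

View pics/c1.png

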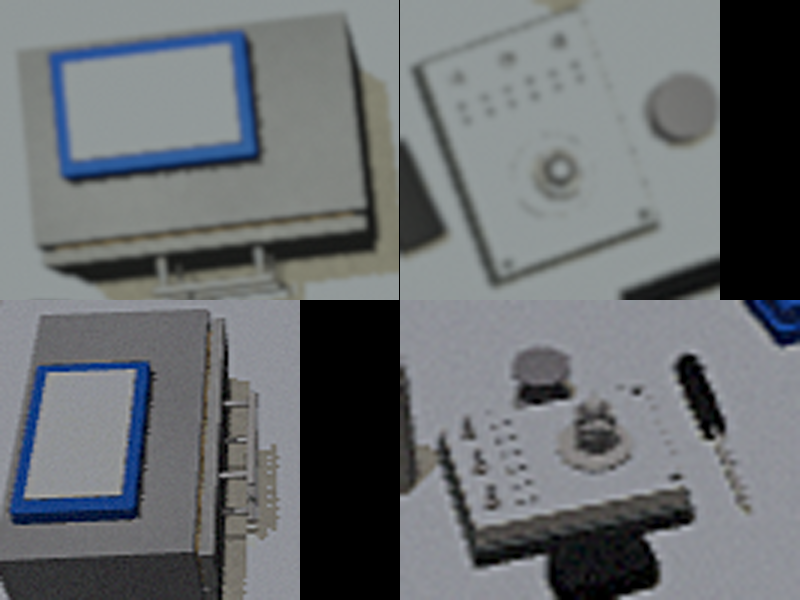

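```bash
cat > m.py <<'E'
from h import *
t=load('top0');s=load('side0')
cab=[ray(t,p,170) for p in [(111,76.7),(220.7,64.3),(227.3,130.7),(117,141.7)]]
print(np.round(cab)); 
def fit(Q,M):
    Q=np.array(Q)[:,:2];M=np.array(M,float);qc=Q.mean(0);mc=M.mean(0)
    z=((Q-qc)@[1,1j])*np.conj((M-mc)@[1,1j]);a=np.angle(z.sum());r=R.from_euler('z',a).as_matrix()[:2,:2]
    o=qc-r@mc;print('res',np.round(Q-(M@r.T+o),1).tolist());return o,a,r
# cab model: origin front centre, -x out
oc,ac,rc=fit(cab,[(220,170),(220,-170),(0,-170),(0,170)]);print('cab',oc,np.degrees(ac))
j=[ray(t,p,46) for p in [(285.75,151.25),(327.75,137.5),(346.5,190.5),(306.25,205.75)]]
oj,aj,rj=fit(j,[(125,70),(125,-70),(-65,-70),(-65,70)]);print('jig',oj,np.degrees(aj))
print('post top ray',ray(t,(322,177.5),99))
for e in(0,20):
  for y in (60,-60):
    p=np.r_[rc@[-35-e,y]+oc,132]; print(e,y,proj(t,p),(proj(t,p)[0]-[105,60])*3,(proj(s,p)[0]-[130,200])*3+[0,300])
p=np.r_[oj,99];print((proj(t,p)[0]-[282,135])*4+[400,0],(proj(s,p)[0]-[205,145])*5+[400,300])
p=np.r_[oj,50];print((proj(s,p)[0]-[205,145])*5+[400,300])
E
python3 m.py
```

```text
[[796. 406. 170.]
 [841.  68. 170.]
 [634.  41. 170.]
 [594. 378. 170.]]
res [[-7.8, -0.1], [-6.3, -0.9], [5.8, 0.8], [8.3, 0.2]]
cab [606.99058615 209.14000991] 7.305877430442869
res [[0.6, 4.3], [-0.0, -3.9], [1.6, -0.7], [-2.2, 0.4]]
jig [ 503.99782113 -257.81624671] 20.82456441048496
post top ray [ 505.40476033 -258.22978991   99.        ]
0 60 [[156.97235354 153.94031128]] [155.91706063 281.82093383] [240.86844755 478.65994773]
0 -60 [[194.89123129 149.90916454]] [269.67369386 269.72749362] [244.24444337 394.4325523 ]
20 60 [[157.53476387 160.22816523]] [157.60429161 300.6844957 ] [258.77541449 478.01875517]
20 -60 [[195.49015134 156.20089649]] [271.47045402 288.60268948] [261.0655156  393.87141345]
[559.45317543 171.74575482] [594.86312431 399.07972505]
[595.70544068 440.4310985 ]
```

Picture 3 shows the upper handle's posts at composite (162,260) and (262,255) in the top view, with the bar near y≈285, plus the tapered post on the white jig. It also shows the drawer slightly ajar. Confusable with the upper handle: the lower handle just below it (73 mm lower). Confusable with the jig: the two blue look-alikes, top (500,415) and (620,365). I choose the white jig. I'll start the arm moving and make one close crop of the handle.

Call:
{"name": "servo_tool", "arguments": {"rows": [[0.4,-4,3,0,0,0,-8.5],[0.4,-4,3,0,0,0,-8.5],[0.4,-4,3,0,0,0,-8.5],[0.4,-4,3,0,0,0,-8.5],[0.4,-4,3,0,0,0,-8.5],[0.4,0,0,0,0,0,0]]}}

```text
clock: 0.7
position: [234.7, -379.8, 202.6]
ee_rot: [-0.467, 0.884, 0.001, 0.0]
contact_force: [0.6, -0.2, 0.0]
gripper_width: 33.9
```

```bash
python3 - <<'E'
from h import *
t=load('top0');s=load('side0')
def c(d,x0,y0,x1,y1,f):
    return cv2.resize(d["image"][y0:y1,x0:x1],None,fx=f,fy=f,interpolation=cv2.INTER_CUBIC)
A=c(t,145,135,212,170,9)   # 603x315
C=c(s,195,225,225,285,9)
im=np.zeros((600,800,3),np.uint8); im[:315,:603]=A
C2=cv2.rotate(C,cv2.ROTATE_90_COUNTERCLOCKWISE)[:270]
im[320:590,:540]=C2
cv2.imwrite('pics/c2.png',im[:,:,::-1])
st=read_state();print(st['clock'],st['position'],st['ee_rot'],st['contact_force'],st['gripper_width'])
E
```

```text
0.7 [ 234.73050547 -379.7663426   202.57175987] [-4.67414684e-01  8.84037275e-01  1.22566036e-03  3.26558869e-04] [ 0.59755247 -0.18949436  0.00591815] 33.88096819014441
```

View pics/c2.png

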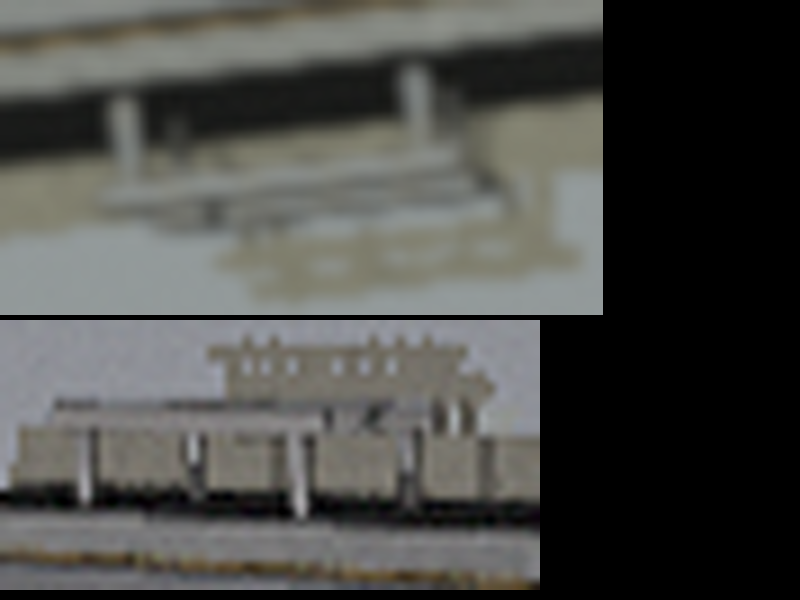

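Picture 4 shows the upper bar in the top view from crop (107,197) to (462,155), which is full-res mid (176.6,154.6). In the side view its mid is full-res (214.4,245.9). The lower bar lies below and partly behind it.

```bash
python3 - <<'E'
from h import *
t=load('top0');s=load('side0')
print(ray(t,(176.6,154.55),132),ray(s,(214.4,245.9),132))
a,b=ray(t,(156.9,156.9),132),ray(t,(196.3,152.2),132);print(a,b,np.degrees(np.arctan2(*(a-b)[:2])))
st=read_state();p=st['position'];r=R.from_quat(st['ee_rot'])
y=r.as_matrix()[:,1];print('yaw y',np.degrees(np.arctan2(y[1],y[0])))
print(r.inv().apply(np.array([556,203,202])-p)/10)
E
```

```text
[564.02326135 202.24943471 132.        ] [559.54739509 207.13194376 132.        ]
[555.27995214 264.0676216  132.        ] [572.7561446  140.50496303 132.        ] -8.050282403407145
yaw y 145.7333577197841
[-66.25004096   6.26169603   0.18299416]
```

Call:
{"name": "servo_tool", "arguments": {"rows": [[0.33,-4.75,0.43,0,0,0,0],[0.33,-4.75,0.43,0,0,0,0],[0.33,-4.75,0.43,0,0,0,0],[0.33,-4.75,0.43,0,0,0,0],[0.33,-4.75,0.43,0,0,0,0],[0.33,-4.75,0.43,0,0,0,0],[0.33,-4.75,0.43,0,0,0,0],[0.33,-4.75,0.43,0,0,0,0],[0.33,-4.75,0.43,0,0,0,0],[0.33,-4.75,0.43,0,0,0,0],[0.33,-4.75,0.43,0,0,0,0],[0.33,-4.75,0.43,0,0,0,0]]}}

```text
clock: 1.9
position: [518.1, 115.0, 202.6]
ee_rot: [-0.464, 0.886, -0.0, -0.0]
contact_force: [1.0, 0.7, -0.4]
gripper_width: 28.2
```

Call:
{"name": "servo_tool", "arguments": {"rows": [[0.33,-4.75,0.43,0,0,0,0],[0.33,-4.75,0.43,0,0,0,0],[0.33,0,0,0.3,0,0,-8.4],[0.33,0,0,0.3,0,0,-8.4],[0.33,0,0,0.3,0,0,-8.4],[0.33,0,0,0.3,0,0,-8.4],[0.33,0,0,0.3,0,0,-8.4],[0.33,0,0,0,0,0,0],[0.33,0,0,0,0,0,0]]}}

```text
clock: 2.8
position: [564.5, 196.1, 187.6]
ee_rot: [0.75, -0.662, -0.0, 0.0]
contact_force: [-0.2, 0.9, -0.3]
gripper_width: 28.1
```

```bash
cat >> h.py <<'E'
def rel(target=None,yaw=None):
    st=read_state();p=st['position'];r=R.from_quat(st['ee_rot']);y=r.as_matrix()[:,1];yw=np.degrees(np.arctan2(y[1],y[0]))
    print('t',st['clock'],'p',np.round(p,1),'yawy',round(yw,1),'F',np.round(st['contact_force'],1),'w',round(st['gripper_width'],1),'j1,j6',np.round(np.degrees(st['joints'][[0,5]]),1),'zaxis',np.round(r.as_matrix()[:,2],3))
    if target is not None: print('rel cm',np.round(r.inv().apply(np.array(target)-p)/10,2))
    if yaw is not None: print('turn z',round((yw-yaw+180)%360-180,1))
E
python3 -c "
from h import *
rel((560,204,124),187.6); shot('side','s1',(170,170,260,270),6)"
```

```text
t 2.8 p [564.5 196.1 187.6] yawy -172.9 F [-0.2  0.9 -0.3] w 28.1 j1,j6 [ 34.7 -27.6] zaxis [-0. -0. -1.]
rel cm [-0.84  0.34  6.36]
turn z -0.5
```

View pics/s1.png

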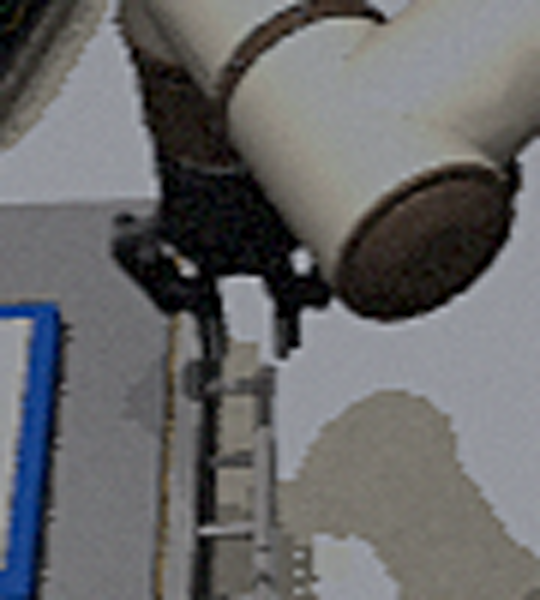

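Picture 5 shows the fingers straddling the bar line. The left finger is at crop (210,350), between face and bar, and the right one at (290,350) is outside.

Call:
{"name": "servo_tool", "arguments": {"rows": [[0.33,-0.4,0.15,1.5,0,0,-0.5],[0.33,-0.4,0.15,1.5,0,0,0],[0.33,0,0,1.0,0,0,0],[0.33,0,0,1.0,0,0,0],[0.33,0,0,0.9,0,0,0],[0.33,0,0,0,0,0,0]]}}

```text
clock: 3.45
position: [559.7, 203.3, 127.5]
ee_rot: [0.753, -0.658, -0.0, 0.001]
contact_force: [0.3, 0.7, 0.1]
gripper_width: 27.9
```

Call:
{"name": "servo_tool", "arguments": {"rows": [[0,0,0,0,0,0,0],[0,0,0,0,0,0,0],[0,0,0,0,0,0,0],[0,0,0,0,0,0,0]]}}

```text
clock: 3.85
position: [560.5, 204.0, 129.4]
ee_rot: [0.754, -0.657, 0.0, -0.0]
contact_force: [-0.1, -0.4, 0.3]
gripper_width: 0.3
```

```bash
python3 -c "
from h import *
rel((560,204,124),187.6)
d=shot('side','s2',(170,180,250,270),6); t=shot('top','t2')
P=[(560.5,204,129.4),(560.5,204,118.4),(560.5,204,132)]
print((proj(d,P)-[170,180])*6); print((proj(t,P)-[145,135])*6+[480,0])
a=cv2.imread('pics/s2.png');b=cv2.resize(t['image'][135:175,145:198,::-1],None,fx=6,fy=6,interpolation=2)
im=np.zeros((540,800,3),np.uint8);im[:540,:480]=a;im[:240,480:798]=b;cv2.imwrite('pics/s2b.png',im)"
```

```text
t 3.85 p [560.5 204.  129.4] yawy -172.2 F [-0.1 -0.4  0.3] w 0.3 j1,j6 [ 35.5 -27.7] zaxis [ 0.001  0.001 -1.   ]
rel cm [-0.01  0.05  0.54]
turn z 0.2
[[265.91604369 393.59197796]
 [267.2544222  404.90879103]
 [265.59737539 390.89744158]]
[[667.1181296  124.70631203]
 [671.68740607 128.0215683 ]
 [666.02652879 123.91429682]]
```

View pics/s2b.png

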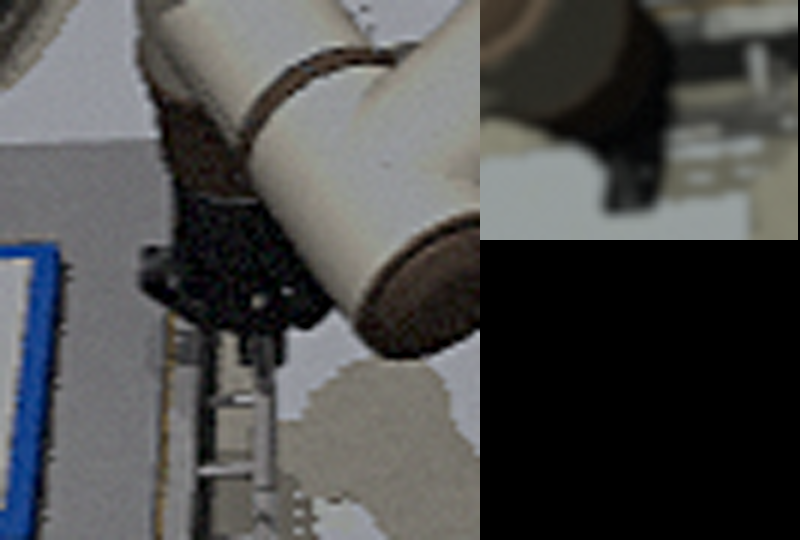

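Picture 6: fingers are closed at the bar (265,365), but the reported width of 0.3 says nothing is held. A small pull will tell.

Call:
{"name": "servo_tool", "arguments": {"rows": [[0,0,0.5,0,0,0,0],[0,0,1,0,0,0,0],[0,0,1,0,0,0,0],[0,0,1,0,0,0,0],[0,0,0,0,0,0,0]]}}

```text
clock: 4.45
position: [524.0, 198.8, 129.2]
ee_rot: [0.754, -0.657, -0.0, 0.0]
contact_force: [0.7, -0.5, -0.2]
gripper_width: -0.0
```

```bash
python3 -c "
from h import *
rel()
d=shot('side','s3',(170,190,250,270),7); t=shot('top','t3')
p=read_state()['position']
P=[p,p-[0,0,11],p+[0,0,8]]
print((proj(d,P)-[170,190])*7)"
```

```text
t 4.45 p [524.  198.8 129.2] yawy -172.1 F [ 0.7 -0.5 -0.2] w -0.0 j1,j6 [ 37.3 -29.5] zaxis [-0. -0. -1.]
[[381.57667987 386.33233557]
 [382.71603799 399.53806039]
 [380.73953452 376.62940642]]
```

View pics/s3.png

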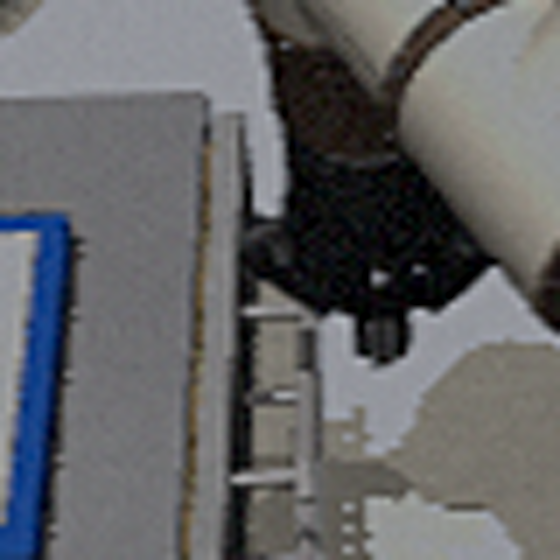

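Picture 7 shows the drawer hasn't moved. The closed fingertips are at crop (385,360), but the model projects them to (382,399), so the real tips look about 25–30 mm higher than computed. I'll check this with the top view and the base.

```bash
python3 -c "
from h import *
s=load('s3');t=load('t3');p=read_state()['position']
print('base s',proj(s,[0,0,0]),'t',proj(t,[0,0,0]))
P=[p+[0,0,k] for k in (-11,0,20,60)]
print('s',proj(s,P));print('t',(proj(t,P)-[130,130])*6)
b=cv2.resize(t['image'][130:200,130:220,::-1],None,fx=6,fy=6,interpolation=2);c=cv2.resize(s['image'][210:260,315:400,::-1],None,fx=3,fy=3)
im=np.zeros((600,800,3),np.uint8);im[:420,:540]=b;im[430:580,:255]=c;cv2.imwrite('pics/t3b.png',im)
print(s['mtx'],s['extrinsics'][:3,3])"
```

```text
base s [[363.27028328 233.34235699]] t [[238.85137951 328.00641485]]
s [[224.67371971 247.07686577]
 [224.51095427 245.19033365]
 [224.21001924 241.70234761]
 [223.58803764 234.49327295]]
t [[288.35375522 224.03566578]
 [283.83491867 221.28778398]
 [275.41474391 216.16751801]
 [257.7378545  205.41829036]]
[[384.30932399   0.         253.85817059]
 [  0.         384.30932399 194.5142063 ]
 [  0.           0.           1.        ]] [ 361.49388115  988.88992593 1212.89769105]
```

View pics/t3b.png

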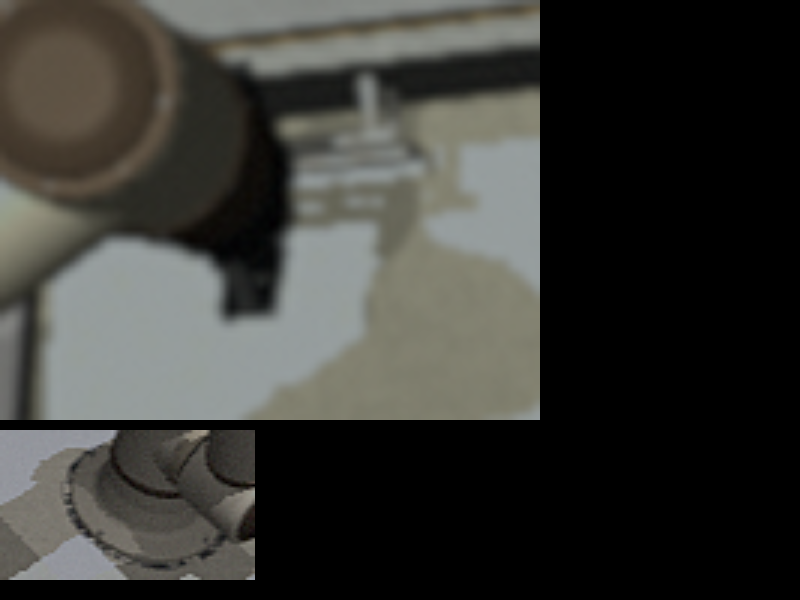

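Picture 8, the top view, also has no tip at the predicted (288,224). It is hidden behind the body, which fits tips about 30 mm higher than the nominal frame says. So the fingers closed just above the bar, and I'll retry about 27 mm lower, watching the force.

Call:
{"name": "servo_tool", "arguments": {"rows": [[0.33,0,0,-1.5,0,0,0],[0.33,0,-1.8,0,0,0,0],[0.33,0,-1.8,0,0,0,0],[0.33,0,0,1.5,0,0,0],[0.33,0,0,0.7,0,0,0],[0.33,0,0,0.7,0,0,0],[0.33,0,0,0,0,0,0]]}}

```text
clock: 5.25
position: [560.5, 203.6, 113.8]
ee_rot: [0.754, -0.657, -0.0, 0.001]
contact_force: [0.1, 0.1, 0.1]
gripper_width: 28.1
```

Call:
{"name": "servo_tool", "arguments": {"rows": [[0.33,0,0,0.5,0,0,0],[0.33,0,0,0.5,0,0,0],[0.33,0,0,0,0,0,0]]}}

```text
clock: 5.55
position: [560.8, 203.8, 104.3]
ee_rot: [0.754, -0.657, -0.0, 0.001]
contact_force: [-0.4, -0.1, 0.1]
gripper_width: 28.1
```

Call:
{"name": "servo_tool", "arguments": {"rows": [[0,0,0,0,0,0,0],[0,0,0,0,0,0,0],[0,0,0,0,0,0,0]]}}

```text
clock: 5.85
position: [561.7, 204.2, 105.5]
ee_rot: [0.754, -0.657, 0.0, -0.001]
contact_force: [1.0, 0.3, 1.8]
gripper_width: 5.9
```

Call:
{"name": "servo_tool", "arguments": {"rows": [[0,0,0,0,0,0,0],[0,0,0,0,0,0,0]]}}

```text
clock: 6.05
position: [561.7, 204.1, 105.5]
ee_rot: [0.754, -0.657, 0.0, -0.001]
contact_force: [0.5, -1.4, 3.4]
gripper_width: 5.9
```

The grip stopped at 5.9 mm, only on the crown of the bar, so the tips are truly about 40 mm higher than nominal. I'll go 20 mm lower.

Call:
{"name": "servo_tool", "arguments": {"rows": [[0.33,0,0,0,0,0,0],[0.33,0,0,0,0,0,0],[0.33,0,0,0,0,0,0],[0.33,0,0,0.7,0,0,0],[0.33,0,0,0.7,0,0,0],[0.33,0,0,0.6,0,0,0],[0.33,0,0,0,0,0,0]]}}

```text
clock: 6.75
position: [563.5, 204.4, 86.5]
ee_rot: [0.754, -0.657, 0.002, -0.002]
contact_force: [0.5, -0.5, 4.3]
gripper_width: 28.6
```

Call:
{"name": "servo_tool", "arguments": {"rows": [[0,0,0,0,0,0,0],[0,0,0,0,0,0,0],[0,0,0,0,0,0,0],[0,0,0,0,0,0,0]]}}

```text
clock: 7.15
position: [561.7, 204.2, 85.1]
ee_rot: [0.754, -0.657, 0.0, -0.0]
contact_force: [1.0, 0.0, 2.3]
gripper_width: 8.6
```

Call:
{"name": "servo_tool", "arguments": {"rows": [[0,0,0.5,0,0,0,0],[0,0,1,0,0,0,0],[0,0,1,0,0,0,0],[0,0,1,0,0,0,0],[0,0,0,0,0,0,0]]}}

```text
clock: 7.65
position: [524.1, 198.9, 85.0]
ee_rot: [0.754, -0.657, -0.001, 0.001]
contact_force: [-1.1, 1.3, 4.5]
gripper_width: 9.1
```

```bash
python3 -c "
from h import *
rel()
s=shot('side','s4'); t=shot('top','t4');p=read_state()['position']
P=[p+[0,0,k] for k in (-11,0,20,40,60)]
print('s',(proj(s,P)-[170,190])*6);print('t',(proj(t,P)-[135,130])*4+[480,0])
b=cv2.resize(t['image'][130:200,135:215,::-1],None,fx=4,fy=4,interpolation=2);c=cv2.resize(s['image'][190:280,170:250,::-1],None,fx=6,fy=6,interpolation=2)
im=np.zeros((600,800,3),np.uint8);im[:540,:480]=c;im[:280,480:800]=b;cv2.imwrite('pics/s4b.png',im)"
```

```text
t 7.65 p [524.1 198.9  85. ] yawy -172.2 F [-1.1  1.3  4.5] w 9.1 j1,j6 [ 37.3 -29.4] zaxis [-0.002 -0.    -1.   ]
s [[332.17035184 386.54144527]
 [331.2405028  375.74223357]
 [329.52199136 355.78354334]
 [327.76652356 335.39564413]
 [325.97289434 314.56454034]]
t [[664.04567264 156.63133599]
 [661.23382029 154.92224002]
 [655.99870881 151.74024224]
 [650.59899121 148.45819381]
 [645.02678    145.07130056]]
```

View pics/s4b.png

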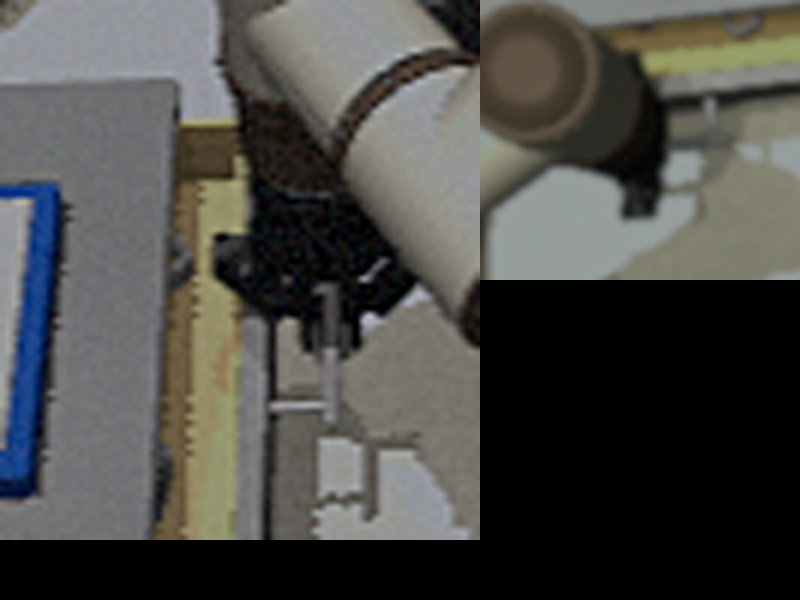

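Picture 9 shows the bar gripped at (330,340) and the drawer opening, with parts visible inside at (180,260) and (165,460). I'll keep pulling.

Call:
{"name": "servo_tool", "arguments": {"rows": [[0,0,0.8,0,0,0,0],[0,0,1.2,0,0,0,0],[0,0,1.2,0,0,0,0],[0,0,1.2,0,0,0,0],[0,0,1.2,0,0,0,0],[0,0,1.2,0,0,0,0],[0,0,1,0,0,0,0],[0,0,0.8,0,0,0,0],[0,0,0.5,0,0,0,0],[0,0,0.4,0,0,0,0]]}}

```text
clock: 8.75
position: [431.9, 186.1, 85.0]
ee_rot: [0.754, -0.657, 0.0, 0.0]
contact_force: [1.2, -0.5, 5.3]
gripper_width: 9.3
```

Call:
{"name": "servo_tool", "arguments": {"rows": [[0,0,0.4,0,0,0,0],[0,0,0.3,0,0,0,0],[0,0,0.2,0,0,0,0]]}}

```text
clock: 9.05
position: [423.2, 185.0, 85.0]
ee_rot: [0.754, -0.657, 0.0, 0.0]
contact_force: [1.7, -0.8, 5.6]
gripper_width: 9.0
```

Call:
{"name": "servo_tool", "arguments": {"rows": [[0,0,0.3,0,0,0,0],[0,0,0.3,0,0,0,0],[0,0,0.2,0,0,0,0]]}}

```text
clock: 9.35
position: [418.3, 184.4, 85.1]
ee_rot: [0.754, -0.657, 0.002, -0.002]
contact_force: [18.3, -6.3, -7.6]
gripper_width: 8.9
```

Call:
{"name": "servo_tool", "arguments": {"rows": [[0,0,0.2,0,0,0,0],[0,0,0.2,0,0,0,0]]}}

```text
clock: 9.55
position: [418.4, 184.6, 85.2]
ee_rot: [0.755, -0.656, 0.004, -0.005]
contact_force: [36.2, -12.2, -19.0]
gripper_width: 9.0
```

At the stop (force rise at 145 mm travel). Releasing and clearing the view.

Call:
{"name": "servo_tool", "arguments": {"rows": [[0.33,0,-0.4,0,0,0,0],[0.33,0,0,0,0,0,0],[0.33,0,0,0,0,0,0],[0.33,0,0,-2,0,0,0],[0.33,0,0,-4,0,0,0],[0.33,0,0,-4,0,0,0],[0.8,5,0,-2,0,0,0],[0.8,5,0,0,0,0,0],[0.8,5,0,0,0,0,0],[0.8,5,0,0,0,0,0],[0.8,5,0,0,0,0,0]]}}

```text
clock: 10.65
position: [448.0, -61.5, 203.2]
ee_rot: [0.754, -0.657, -0.001, 0.0]
contact_force: [0.9, 0.5, 0.0]
gripper_width: 68.3
```

```bash
python3 -c "
from h import *
rel()
s=shot('side','s5'); t=shot('top','t5')
b=cv2.resize(t['image'][105:175,115:235,::-1],None,fx=5,fy=5,interpolation=2);c=cv2.resize(s['image'][195:295,170:258,::-1],None,fx=2.2,fy=2.2,interpolation=2)
im=np.zeros((600,800,3),np.uint8);im[:350,:600]=b;im[360:580,:c.shape[1]]=c;
c=cv2.resize(s['image'][205:285,180:255,::-1],None,fx=3,fy=3,interpolation=2); im[355:595,200:425]=c
im[350:600,430:800]=cv2.resize(t['image'][115:165,130:204,::-1],None,fx=5,fy=5,interpolation=4)*1
cv2.imwrite('pics/t5b.png',cv2.convertScaleAbs(im,alpha=1.4))"
```

```text
t 10.65 p [448.  -61.5 203.2] yawy -172.1 F [0.9 0.5 0. ] w 68.3 j1,j6 [12.8 -4.9] zaxis [-0.001  0.001 -1.   ]
```

View pics/t5b.png

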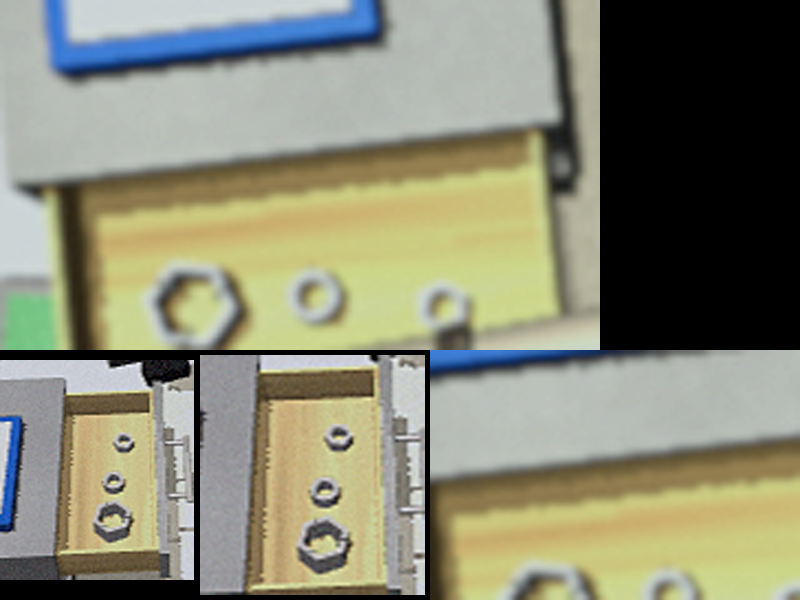

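Picture 10 shows the open drawer in the top view: the large hexagon nut at crop (195,303), i.e. full-res (154,165.6), the collar at (315,297) and the small nut at (445,305). The large nut is clearly the leftmost one. I'll fit its pose numerically in both views.

```bash
cat > nutfit.py <<'E'
from h import *
from scipy.optimize import minimize
S=6
def hexp(x,y,th,z,r=30):
    a=np.radians(th+30+60*np.arange(6));return np.c_[x+r*np.cos(a),y+r*np.sin(a),np.full(6,z)]
def circ(x,y,z,r=20):
    a=np.linspace(0,2*np.pi,40);return np.c_[x+r*np.cos(a),y+r*np.sin(a),np.full(40,z)]
def mask(d,box,x,y,th,zb):
    x0,y0,x1,y1=box
    def fill(m,P,hull=True):
        q=((proj(d,P)-[x0,y0]+.5)*S).astype(np.float32)
        if hull:q=cv2.convexHull(q)
        cv2.fillPoly(m,[np.round(q*16).astype(np.int32)],1.0,shift=4)
    sh=((y1-y0)*S,(x1-x0)*S);m=np.zeros(sh);fill(m,np.r_[hexp(x,y,th,zb),hexp(x,y,th,zb+30)])
    h1=np.zeros(sh);h2=np.zeros(sh);fill(h1,circ(x,y,zb));fill(h2,circ(x,y,zb+30))
    return cv2.GaussianBlur(cv2.resize(m*(1-h1*h2),(x1-x0,y1-y0),interpolation=cv2.INTER_AREA),(0,0),.7)
def sat(d,box):
    x0,y0,x1,y1=box;i=d["image"][y0:y1,x0:x1].astype(float);i=cv2.GaussianBlur(i,(0,0),.5)
    s=(i.max(2)-i.min(2))/(i.max(2)+1e-6);return np.clip((np.percentile(s,85)-s)/np.percentile(s,85),0,1)
E
python3 - <<'E'
from nutfit import *
s=load('s5');t=load('t5');zb=95
c=ray(t,(154,165.6),120)[:2];print('init',c,ray(s,(180+125/3,205+(545-355)/3),110))
q=lambda d:np.round(proj(d,[c[0],c[1],110])[0]).astype(int)
W=13;bx={}
for n,d in(('t',t),('s',s)):
    u,v=q(d);bx[n]=(u-W,v-W,u+W,v+W)
I={'t':sat(t,bx['t']),'s':sat(s,bx['s'])}
def cost(p,use='ts'):
    C=0
    for n,d in(('t',t),('s',s)):
        if n in use:
            # 2 nuisance shifts per view handled via separate fits
            m=mask(d,bx[n],p[0],p[1],p[2],zb);A=np.c_[m.ravel(),np.ones(m.size)]
            k,r,_,_=np.linalg.lstsq(A,I[n].ravel(),rcond=None);C+=r[0]
    return C
for use in('t','s','ts'):
    best=min((minimize(cost,[c[0],c[1],th],args=(use,),method='Nelder-Mead',options=dict(initial_simplex=[[c[0],c[1],th],[c[0]+8,c[1],th],[c[0],c[1]+8,th],[c[0],c[1],th+12]])) for th in(0,15,30,45)),key=lambda r:r.fun)
    print(use,best.x,best.fun)
x,y,th=best.x
for n,d in(('t',t),('s',s)):
    g=d["image"].mean(2).astype(np.float32)
    for k in range(6):
        a=np.radians(th+60*k);o=[]
        for r in(12,14,16,18,20,22,24,26):
            u=proj(d,[x+r*np.cos(a),y+r*np.sin(a),zb+(20 if r<19 else 30)])[0];o.append(int(cv2.getRectSubPix(g,(1,1),(float(u[0]),float(u[1])))[0,0]))
        print(n,round(th+60*k,1),o)
for d,n in((t,'t'),(s,'s')):
    print(n,'front wall/drawer rim check nut px',proj(d,[x,y,125]))
x0,y0,x1,y1=bx['t'];a=cv2.resize(t["image"][y0:y1,x0:x1],(400,400),interpolation=4)
x0,y0,x1,y1=bx['s'];b=cv2.resize(s["image"][y0:y1,x0:x1],(400,400),interpolation=4)
im=np.hstack([a,b])
for n,d,o in(('t',t,0),('s',s,400)):
    P=(proj(d,hexp(x,y,th,125))-[bx[n][0],bx[n][1]]+.5)*400/26+[o,0]
    for p in P: cv2.circle(im,tuple(int(v) for v in p),3,(255,0,0),-1)
    p=(proj(d,[x+24*np.cos(np.radians(th)),y+24*np.sin(np.radians(th)),125])[0]-[bx[n][0],bx[n][1]]+.5)*400/26+[o,0];cv2.circle(im,tuple(int(v) for v in p),4,(0,0,255),-1)
cv2.imwrite('pics/nut.png',cv2.convertScaleAbs(im[:,:,::-1],alpha=1.3))
E
```

```text
init [529.17226037 275.51379572] [524.99945942 281.13992137 110.        ]
t [529.91576685 282.25674369  54.2245758 ] 6.23704717076285
s [529.04994649 277.8524397   56.7666391 ] 13.929258099321245
ts [529.51534128 280.31260628  -1.5996841 ] 29.98845892645628
t -1.6 [105, 90, 81, 78, 108, 127, 137, 139]
t 58.4 [72, 60, 54, 58, 104, 118, 125, 127]
t 118.4 [99, 80, 68, 64, 110, 130, 139, 141]
t 178.4 [124, 117, 115, 117, 113, 117, 111, 100]
t 238.4 [135, 137, 140, 142, 141, 142, 134, 120]
t 298.4 [129, 124, 122, 119, 125, 123, 115, 99]
s -1.6 [100, 58, 37, 26, 116, 129, 130, 126]
s 58.4 [111, 101, 117, 128, 116, 104, 95, 75]
s 118.4 [133, 135, 138, 113, 136, 139, 128, 90]
s 178.4 [138, 121, 94, 95, 67, 73, 76, 69]
s 238.4 [108, 75, 54, 58, 74, 107, 127, 134]
s 298.4 [44, 46, 52, 51, 84, 95, 110, 120]
t front wall/drawer rim check nut px [[152.05633005 165.2452016 ]]
s front wall/drawer rim check nut px [[220.10271631 265.52568771]]
```

View pics/nut.png

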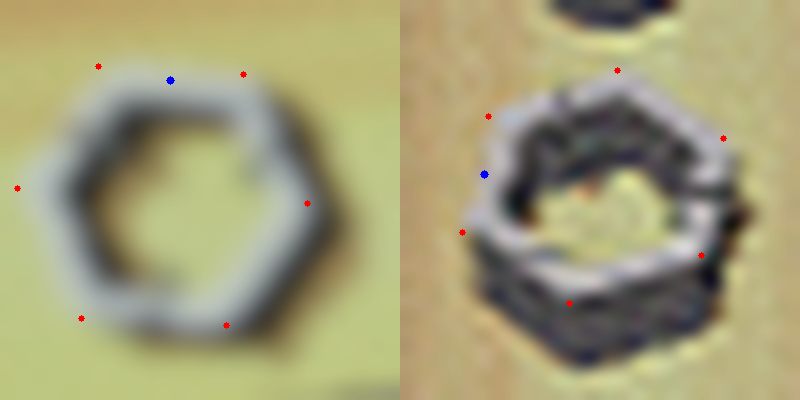

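Picture 11 shows the nut with a fit offset of about 1 px, refining its centre to about (528.5, 278) mm and a flat direction of about −3.5°. The black marks and pins are in the side crop at (560,100), (715,185) and (530,240), so the pins lie at about 56.5°, 176.5° and −63.5°. I'll grip front-to-back at jaw yaw 176.5°.

Call:
{"name": "servo_tool", "arguments": {"rows": [[0.8,-4.06,-1.58,0,0,0,0],[0.8,-4.06,-1.58,0,0,0,0],[0.8,-4.06,-1.58,0,0,0,0],[0.8,-4.06,-1.58,0,0,0,0],[0.8,-4.06,-1.58,0,0,0,0],[0.8,-4.06,-1.58,0,0,0,0],[0.8,-4.06,-1.58,0,0,0,0],[0.8,-4.06,-1.58,0,0,0,0],[0.8,0,0,2,0,0,5.7],[0.8,0,0,2,0,0,5.7],[0.8,0,0,2,0,0,0],[0.8,0,0,0,0,0,0]]}}

```text
clock: 11.95
position: [526.9, 278.2, 139.7]
ee_rot: [-0.685, 0.729, 0.001, -0.004]
contact_force: [-0.4, -0.7, -0.3]
gripper_width: 68.3
```

```bash
python3 -c "
from h import *
rel((528.5,278,70),176.5)"
```

```text
t 11.95 p [526.9 278.2 139.7] yawy 176.5 F [-0.4 -0.7 -0.3] w 68.3 j1,j6 [ 43.3 -46.8] zaxis [-0.007 -0.005 -1.   ]
rel cm [-0.02 -0.21  6.97]
turn z -0.0
```

Call:
{"name": "servo_tool", "arguments": {"rows": [[0.8,0,-0.1,2,0,0,0],[0.8,0,0,2,0,0,0],[0.8,0,0,1.5,0,0,0],[0.8,0,0,0.5,0,0,0],[0.8,0,0,0.4,0,0,0],[0.8,0,0,0,0,0,0]]}}

```text
clock: 12.55
position: [531.3, 279.1, 80.0]
ee_rot: [-0.685, 0.729, -0.0, 0.0]
contact_force: [-0.2, -1.0, -0.1]
gripper_width: 68.3
```

Call:
{"name": "servo_tool", "arguments": {"rows": [[0.8,0,0,0.3,0,0,0],[0.8,0,0,0.3,0,0,0],[0.8,0,0,0.2,0,0,0]]}}

```text
clock: 12.85
position: [531.3, 278.8, 71.6]
ee_rot: [-0.685, 0.729, 0.0, 0.0]
contact_force: [-0.3, 0.2, -1.1]
gripper_width: 68.1
```

Call:
{"name": "servo_tool", "arguments": {"rows": [[0.8,0,0.2,0.3,0,0,0],[0.8,0,0,0.3,0,0,0],[0.8,0,0,0,0,0,0]]}}

```text
clock: 13.15
position: [529.2, 278.9, 65.2]
ee_rot: [-0.685, 0.729, -0.0, -0.0]
contact_force: [0.1, 0.3, -0.2]
gripper_width: 68.5
```

Call:
{"name": "servo_tool", "arguments": {"rows": [[0.8,0,0,0.3,0,0,0],[0.8,0,0,0.2,0,0,0],[0.8,0,0,0,0,0,0]]}}

```text
clock: 13.45
position: [529.4, 279.0, 60.1]
ee_rot: [-0.685, 0.729, -0.0, 0.0]
contact_force: [2.9, 0.7, -1.1]
gripper_width: 68.1
```

Call:
{"name": "servo_tool", "arguments": {"rows": [[0.8,0,0,0.2,0,0,0],[0.8,0,0,0,0,0,0]]}}

```text
clock: 13.65
position: [529.9, 279.1, 59.5]
ee_rot: [-0.685, 0.729, -0.0, 0.001]
contact_force: [0.8, -0.2, 4.8]
gripper_width: 68.5
```

Floor touched at reading 59.7. Raise 9 mm and close.

Call:
{"name": "servo_tool", "arguments": {"rows": [[0.8,0,0,-0.9,0,0,0],[0.8,0,0,0,0,0,0],[0.4,0,0,0,0,0,0],[0,0,0,0,0,0,0],[0,0,0,0,0,0,0],[0,0,0,0,0,0,0]]}}

```text
clock: 14.25
position: [529.1, 278.9, 67.6]
ee_rot: [-0.685, 0.729, 0.0, -0.0]
contact_force: [-1.3, 1.5, 3.0]
gripper_width: 51.3
```

```bash
python3 -c "
from h import *
rel()"
```

```text
t 14.25 p [529.1 278.9  67.6] yawy 176.4 F [-1.3  1.5  3. ] w 51.3 j1,j6 [ 43.3 -46.9] zaxis [-0. -0. -1.]
```

Gripped: width 51.3, nut centre = reading + 42.4. Lifting and carrying toward the post, with a +70.7° turn needed on the way. I'll refine the post's location first, by regression on the images already taken.

Call:
{"name": "servo_tool", "arguments": {"rows": [[0,0,0,-2,0,0,0],[0,0,0,-4,0,0,0],[0,0,0,-3,0,0,0],[0,0,0,0,0,0,0]]}}

```text
clock: 14.65
position: [531.4, 280.4, 161.8]
ee_rot: [-0.685, 0.729, -0.001, 0.004]
contact_force: [0.5, 0.3, -0.7]
gripper_width: 51.0
```

```bash
cat > post.py <<'E'
from nutfit import *
def avg(L): 
    d=load(L[0]);d["image"]=np.mean([load(l)["image"].astype(float) for l in L],0);return d
t=avg(['top0','t2','t3','t4']);s=avg(['side0','s1','s2','s3','s4','s5'])
def layers(d,box,x,y):
    x0,y0,x1,y1=box;sh=((y1-y0)*S,(x1-x0)*S);lab=np.zeros(sh,np.uint8)
    def f(P,v):
        q=cv2.convexHull(((proj(d,P)-[x0,y0]+.5)*S).astype(np.float32));cv2.fillPoly(lab,[np.round(q*16).astype(np.int32)],v,shift=4)
    f(np.r_[circ(x,y,46,34),circ(x,y,50,34)],1);f(np.r_[circ(x,y,50,18.7),circ(x,y,86,18.7)],2);f(circ(x,y,86,18.7),3)
    f(np.r_[circ(x,y,86,12),circ(x,y,94,12),circ(x,y,99,8)],4);f(circ(x,y,99,8),5)
    return [cv2.GaussianBlur(cv2.resize((lab==v).astype(float),(x1-x0,y1-y0),interpolation=cv2.INTER_AREA),(0,0),.6).ravel() for v in range(6)]
for n,d in(('t',t),('s',s)):
    u,v=np.round(proj(d,[504,-258,65])[0]).astype(int);W=12 if n=='t' else 9;box=(u-W,v-W,u+W,v+W);I=d["image"][v-W:v+W,u-W:u+W].mean(2).ravel()
    def cost(p):
        A=np.array(layers(d,box,*p)).T;k=np.linalg.lstsq(A,I,rcond=None)[0];return ((A@k-I)**2).sum()
    for st in((504,-258),(500,-262)):
        r=minimize(cost,st,method='Nelder-Mead',options=dict(initial_simplex=[st,(st[0]+6,st[1]),(st[0],st[1]+6)]));print(n,r.x,r.fun,cost((504,-258)))
rel((504,-258,150),105.8)
E
python3 post.py
```

```text
t [ 507.87204679 -257.11610891] 12708.956759151182 28333.108221510927
t [ 507.32338258 -257.12333939] 12734.83438827077 28333.108221510927
s [ 507.15626965 -260.14749482] 231493.29018517092 249112.7699634432
s [ 506.57275391 -259.56323242] 232031.05286536107 249112.7699634432
t 14.65 p [531.4 280.4 161.8] yawy 176.5 F [ 0.5  0.3 -0.7] w 51.0 j1,j6 [ 43.3 -46.9] zaxis [ 0.007  0.005 -1.   ]
rel cm [53.91 -0.58  0.88]
turn z 70.7
```

Call:
{"name": "servo_tool", "arguments": {"rows": [[0,4.49,-0.07,0,0,0,0],[0,4.49,-0.07,0,0,0,0],[0,4.49,-0.07,0,0,0,0],[0,4.49,-0.07,0,0,0,0],[0,4.49,-0.07,0,0,0,0],[0,4.49,-0.07,0,0,0,0],[0,4.49,-0.07,0,0,0,0],[0,4.49,-0.07,0,0,0,0],[0,4.49,-0.07,0,0,0,0],[0,4.49,-0.07,0,0,0,0],[0,4.49,-0.07,0,0,0,0],[0,4.49,-0.07,0,0,0,0]]}}

```text
clock: 15.85
position: [502.5, -260.7, 155.5]
ee_rot: [-0.685, 0.729, 0.002, -0.001]
contact_force: [0.7, -0.7, -1.0]
gripper_width: 51.4
```

Call:
{"name": "servo_tool", "arguments": {"rows": [[0,0,0,0,0,0,7.9],[0,0,0,0.8,0,0,7.9],[0,0,0,0.8,0,0,7.9],[0,0,0,0.8,0,0,7.9],[0,0,0,0.8,0,0,7.9],[0,0,0,0.8,0,0,7.9],[0,0,0,0.8,0,0,7.9],[0,0,0,0.8,0,0,7.9],[0,0,0,0.8,0,0,7.5],[0,0,0,0,0,0,0],[0,0,0,0,0,0,0]]}}

```text
clock: 16.95
position: [503.2, -259.2, 92.4]
ee_rot: [-0.138, 0.99, 0.0, -0.001]
contact_force: [-0.2, 0.2, -1.6]
gripper_width: 51.3
```

```bash
python3 -c "
from h import *
rel((507,-258,60),105.8)"
```

```text
t 16.95 p [ 503.2 -259.2   92.4] yawy 105.9 F [-0.2  0.2 -1.6] w 51.3 j1,j6 [-10.9 -63.3] zaxis [-0.002  0.001 -1.   ]
rel cm [-0.4   0.01  3.24]
turn z 0.1
```

Call:
{"name": "servo_tool", "arguments": {"rows": [[0,-0.5,0,0,0,0,0],[0,0,0,1,0,0,0],[0,0,0,1,0,0,0],[0,0,0,0.8,0,0,0],[0,0,0,0,0,0,0]]}}

```text
clock: 17.45
position: [507.4, -257.6, 63.5]
ee_rot: [-0.137, 0.991, 0.001, -0.002]
contact_force: [-0.8, 0.1, -1.4]
gripper_width: 51.1
```

```bash
python3 - <<'E'
from nutfit import *
rel((508,-258,40),105.8)
L=[get_image('side') for _ in range(2)];d=dict(L[0]);d["image"]=np.mean([l["image"].astype(float) for l in L],0)
b=load('side0');t=get_image('top')
np.savez('pics/s6.npz',**d)
p=read_state()['position'];u,v=np.round(proj(d,[507,-258,80])[0]).astype(int);print(u,v,'tcp nut centre px',proj(d,p+[0,0,42.4]),'post99',proj(d,[507,-258,99]))
c=lambda i:cv2.resize(i[v-20:v+18,u-22:u+22].astype(np.uint8)[:,:,::-1],None,fx=9,fy=9,interpolation=4)
tt=t["image"];uu,vv=np.round(proj(t,[507,-258,95])[0]).astype(int)
cc=cv2.resize(tt[vv-20:vv+18,uu-22:uu+22][:,:,::-1],None,fx=9,fy=9,interpolation=4)
im=np.hstack([c(d["image"]),cc]);cv2.imwrite('pics/s6.png',im);print(im.shape)
E
```

```text
t 17.45 p [ 507.4 -257.6   63.5] yawy 105.7 F [-0.8  0.1 -1.4] w 51.1 j1,j6 [-10.6 -63.6] zaxis [-0.004  0.001 -1.   ]
rel cm [-0.06 -0.06  2.35]
turn z -0.1
243 168 tcp nut centre px [[242.80911971 163.15896203]] post99 [[243.29038697 164.74845629]]
(342, 792, 3)
```

Call:
{"name": "servo_tool", "arguments": {"rows": [[0,0,0,0.3,0,0,0],[0,0,0,0.3,0,0,0],[0,0,0,0,0,0,0]]}}

```text
clock: 17.9
position: [509.2, -258.1, 60.1]
ee_rot: [-0.137, 0.991, -0.0, 0.0]
contact_force: [-0.5, 0.8, 1.5]
gripper_width: 50.9
```

Call:
{"name": "servo_tool", "arguments": {"rows": [[0,0,0,0.3,0,0,0],[0,0,0,0.2,0,0,0],[0,0,0,0,0,0,0]]}}

```text
clock: 18.2
position: [509.6, -258.4, 59.0]
ee_rot: [-0.138, 0.99, -0.001, 0.001]
contact_force: [-5.5, 5.2, 22.2]
gripper_width: 50.9
```

```bash
python3 -c "
from h import *
rel()
s=read_state();print(s['contact_force'],s['wrist_torque'])"
```

```text
t 18.2 p [ 509.6 -258.4   59. ] yawy 105.8 F [-5.5  5.2 22.2] w 50.9 j1,j6 [-10.6 -63.7] zaxis [ 0.002 -0.002 -1.   ]
[-5.54850464  5.20296835 22.15487279] [ 1.69463435  2.07944002 -0.05475674]
```

Contact with the thread's top edge. Force and moment both point to the post being toward −x,+y of the nut, so I'll back off, shift about 2.5 mm that way and retry.

Call:
{"name": "servo_tool", "arguments": {"rows": [[0,0,0,-0.5,0,0,0],[0,0.18,0.19,0,0,0,0],[0,0,0,0,0,0,0]]}}

```text
clock: 18.5
position: [505.9, -256.4, 59.0]
ee_rot: [-0.137, 0.991, 0.0, -0.0]
contact_force: [0.2, 0.8, -2.4]
gripper_width: 51.0
```

Call:
{"name": "servo_tool", "arguments": {"rows": [[0,0,0,0.3,0,0,0],[0,0,0,0.2,0,0,0],[0,0,0,0,0,0,0]]}}

```text
clock: 18.8
position: [506.0, -256.5, 53.4]
ee_rot: [-0.137, 0.991, 0.0, -0.001]
contact_force: [-0.7, 0.1, -2.0]
gripper_width: 51.3
```

```bash
python3 -c "
from h import *
rel()
s=read_state();print(s['contact_force'],s['wrist_torque'])"
```

```text
t 18.8 p [ 506.  -256.5   53.4] yawy 105.7 F [-0.7  0.1 -2. ] w 51.3 j1,j6 [-10.5 -63.7] zaxis [-0.002  0.001 -1.   ]
[-0.67210367  0.08360557 -1.95220748] [0.01829145 0.04387194 0.00119858]
```

It slides on freely now. Descending in small steps until the pins rest.

Call:
{"name": "servo_tool", "arguments": {"rows": [[0,0,0,0.3,0,0,0],[0,0,0,0.3,0,0,0],[0,0,0,0,0,0,0]]}}

```text
clock: 19.1
position: [506.1, -256.6, 47.8]
ee_rot: [-0.137, 0.991, 0.0, -0.001]
contact_force: [-0.4, 0.4, -0.9]
gripper_width: 51.1
```

Call:
{"name": "servo_tool", "arguments": {"rows": [[0,0,0,0.3,0,0,0],[0,0,0,0.2,0,0,0],[0,0,0,0,0,0,0]]}}

```text
clock: 19.4
position: [506.1, -256.6, 43.0]
ee_rot: [-0.137, 0.991, 0.0, -0.0]
contact_force: [-0.9, 0.0, -3.0]
gripper_width: 51.1
```

Call:
{"name": "servo_tool", "arguments": {"rows": [[0,0,0,0.2,0,0,0],[0,0,0,0,0,0,0]]}}

```text
clock: 19.6
position: [506.2, -256.6, 41.2]
ee_rot: [-0.137, 0.991, 0.0, -0.0]
contact_force: [-1.6, 1.1, -2.5]
gripper_width: 50.9
```

Call:
{"name": "servo_tool", "arguments": {"rows": [[0,0,0,0.15,0,0,0],[0,0,0,0,0,0,0]]}}

```text
clock: 19.8
position: [506.2, -256.7, 40.4]
ee_rot: [-0.137, 0.991, -0.0, -0.0]
contact_force: [-4.0, 0.3, 2.9]
gripper_width: 51.1
```

Contact at reading 40.4, so the nut's centre is about 33 mm above the washer, in the resting range. I'll let it go briefly so it really rests and centres, then regrip.

Call:
{"name": "servo_tool", "arguments": {"rows": [[0.72,0,0,0,0,0,0],[0.72,0,0,0,0,0,0],[0.72,0,0,0,0,0,0],[0.72,0,0,0,0,0,0]]}}

```text
clock: 20.2
position: [507.1, -256.8, 40.1]
ee_rot: [-0.137, 0.991, -0.0, 0.001]
contact_force: [-0.6, -0.4, -0.9]
gripper_width: 61.3
```

```bash
python3 - <<'E'
from h import *
rel((506,-257,40),105.8)
d=get_image('side');t=get_image('top')
for n,q in(('s7',d),('t7',t)): np.savez('pics/'+n+'.npz',**q)
E
```

```text
t 20.2 p [ 507.1 -256.8   40.1] yawy 105.7 F [-0.6 -0.4 -0.9] w 61.3 j1,j6 [-10.5 -63.7] zaxis [ 0.001 -0.    -1.   ]
rel cm [0.11 0.01 0.01]
turn z -0.1
```

Call:
{"name": "servo_tool", "arguments": {"rows": [[0.5,0,0,0,0,0,0],[0,0,0,0,0,0,0],[0,0,0,0,0,0,0],[0,0,0,0,0,0,0]]}}

```text
clock: 20.7
position: [506.7, -256.8, 40.3]
ee_rot: [-0.137, 0.991, -0.0, 0.0]
contact_force: [-0.6, -0.3, 2.8]
gripper_width: 51.2
```

Call:
{"name": "servo_tool", "arguments": {"rows": [[0,0,0,-0.03,0,0,-5],[0,0,0,-0.03,0,0,-5],[0,0,0,-0.03,0,0,-5],[0,0,0,0,0,0,0]]}}

```text
clock: 21.1
position: [506.9, -256.7, 41.4]
ee_rot: [-0.265, 0.964, -0.0, 0.0]
contact_force: [-1.3, 0.8, 5.5]
gripper_width: 51.1
```

Call:
{"name": "servo_tool", "arguments": {"rows": [[0,0,0,-0.03,0,0,-5],[0,0,0,-0.03,0,0,-5],[0,0,0,0,0,0,0]]}}

```text
clock: 21.4
position: [505.7, -256.5, 40.7]
ee_rot: [-0.347, 0.938, 0.001, -0.001]
contact_force: [-1.1, -1.1, -0.2]
gripper_width: 51.3
```

Call:
{"name": "servo_tool", "arguments": {"rows": [[0,0,0,0,0,0,0],[0,0,0,0,0,0,0]]}}

```text
clock: 21.6
position: [505.8, -256.6, 40.9]
ee_rot: [-0.347, 0.938, 0.0, -0.001]
contact_force: [-1.1, -0.3, -1.8]
gripper_width: 51.1
```

Call:
{"name": "servo_tool", "arguments": {"rows": [[0,0,0,0.1,0,0,0],[0,0,0,0,0,0,0]]}}

```text
clock: 21.8
position: [505.9, -256.8, 40.4]
ee_rot: [-0.348, 0.938, 0.0, -0.001]
contact_force: [-2.1, -2.1, -0.7]
gripper_width: 51.1
```

Call:
{"name": "servo_tool", "arguments": {"rows": [[0,0,0,0.15,0,0,0],[0,0,0,0,0,0,0]]}}

```text
clock: 22.0
position: [505.9, -256.9, 39.5]
ee_rot: [-0.348, 0.937, 0.0, -0.001]
contact_force: [-4.6, -0.5, 4.5]
gripper_width: 51.2
```

Call:
{"name": "servo_tool", "arguments": {"rows": [[0,0.04,0.03,0.1,0,0,0],[0,0,0,0,0,0,0]]}}

```text
clock: 22.2
position: [506.0, -256.9, 39.3]
ee_rot: [-0.348, 0.937, -0.0, -0.0]
contact_force: [-5.3, 0.3, 7.6]
gripper_width: 51.4
```

```bash
python3 -c "
from h import *
rel()
s=read_state();print(s['contact_force'],s['wrist_torque'])"
```

```text
t 22.2 p [ 506.  -256.9   39.3] yawy 130.8 F [-5.3  0.3  7.6] w 51.4 j1,j6 [-10.5 -38.7] zaxis [ 0.    -0.001 -1.   ]
[-5.34233092  0.32878113  7.5552442 ] [0.17790767 1.35676589 0.1468791 ]
```

Call:
{"name": "servo_tool", "arguments": {"rows": [[0,0.08,0.065,0,0,0,0],[0,0,0,0,0,0,0]]}}

```text
clock: 22.4
position: [506.0, -257.0, 39.3]
ee_rot: [-0.348, 0.937, -0.001, 0.001]
contact_force: [-2.5, 1.0, 6.0]
gripper_width: 50.9
```

```bash
python3 -c "
from h import *
rel()
s=read_state();print(s['contact_force'],s['wrist_torque'])"
```

```text
t 22.4 p [ 506.  -257.    39.3] yawy 130.8 F [-2.5  1.   6. ] w 50.9 j1,j6 [-10.6 -38.7] zaxis [ 0.002 -0.001 -1.   ]
[-2.47265536  1.01374105  6.01673936] [0.23331092 0.76586902 0.20530445]
```

Call:
{"name": "servo_tool", "arguments": {"rows": [[0,0,0,-0.03,0,0,-5],[0,0,0,0,0,0,0]]}}

```text
clock: 22.6
position: [505.9, -256.7, 38.3]
ee_rot: [-0.388, 0.922, -0.0, 0.001]
contact_force: [-0.7, 0.1, -1.3]
gripper_width: 51.0
```

Call:
{"name": "servo_tool", "arguments": {"rows": [[0,0,0,-0.03,0,0,-5],[0,0,0,0,0,0,0]]}}

```text
clock: 22.8
position: [505.5, -256.6, 38.3]
ee_rot: [-0.427, 0.904, -0.0, 0.0]
contact_force: [0.6, 0.4, -2.8]
gripper_width: 51.3
```

```bash
python3 -c "
from h import *
rel()
s=read_state();print(s['contact_force'],s['wrist_torque'])"
```

```text
t 22.8 p [ 505.5 -256.6   38.3] yawy 140.6 F [ 0.6  0.4 -2.8] w 51.3 j1,j6 [-10.6 -28.8] zaxis [ 0.001  0.    -1.   ]
[ 0.56171871  0.37809082 -2.76857734] [-0.02704849  0.01148985 -0.04303367]
```

Support is gone at 35° of turn: only the nut's weight remains and the reading is lower. I'll probe downward for the drop.

Call:
{"name": "servo_tool", "arguments": {"rows": [[0,0,0,0.2,0,0,0],[0,0,0,0,0,0,0]]}}

```text
clock: 23.0
position: [504.9, -256.6, 36.1]
ee_rot: [-0.427, 0.904, 0.0, -0.0]
contact_force: [0.3, 0.5, -1.6]
gripper_width: 51.2
```

Call:
{"name": "servo_tool", "arguments": {"rows": [[0,0,0,0.2,0,0,0],[0,0,0,0,0,0,0]]}}

```text
clock: 23.2
position: [504.8, -256.7, 34.2]
ee_rot: [-0.428, 0.904, 0.0, -0.0]
contact_force: [-0.6, 0.0, -1.8]
gripper_width: 51.3
```

Call:
{"name": "servo_tool", "arguments": {"rows": [[0,0,0,0.12,0,0,0],[0,0,0,0,0,0,0]]}}

```text
clock: 23.4
position: [505.1, -256.8, 33.6]
ee_rot: [-0.428, 0.904, -0.0, 0.0]
contact_force: [-0.2, -0.7, -1.0]
gripper_width: 51.1
```

Call:
{"name": "servo_tool", "arguments": {"rows": [[0,0,0,0.12,0,0,0],[0,0,0,0,0,0,0]]}}

```text
clock: 23.6
position: [505.3, -256.9, 33.3]
ee_rot: [-0.428, 0.904, -0.0, 0.0]
contact_force: [-1.8, 0.7, 5.0]
gripper_width: 51.1
```

Contact at reading 33.4, so the nut's centre is 25.8 mm above the washer, inside the stated range after the drop. Now clockwise, following the 30 mm lead.

Call:
{"name": "servo_tool", "arguments": {"rows": [[0,0,0,-0.1,0,0,0],[0,0,0,0.067,0,0,8],[0,0,0,0.067,0,0,8],[0,0,0,0.067,0,0,8],[0,0,0,0,0,0,0]]}}

```text
clock: 24.1
position: [505.7, -256.8, 31.4]
ee_rot: [-0.231, 0.973, -0.0, 0.001]
contact_force: [1.5, 1.4, -0.6]
gripper_width: 51.2
```

```bash
python3 -c "
from h import *
rel()
s=read_state();print(s['contact_force'],s['wrist_torque'])"
```

```text
t 24.1 p [ 505.7 -256.8   31.4] yawy 116.7 F [ 1.5  1.4 -0.6] w 51.2 j1,j6 [-10.6 -52.7] zaxis [ 0.002 -0.    -1.   ]
[ 1.54404846  1.37186611 -0.60963679] [ 0.32288534 -0.30570035 -0.05642737]
```

Call:
{"name": "servo_tool", "arguments": {"rows": [[0,0,0,0.067,0,0,8],[0,0,0,0.067,0,0,8],[0,0,0,0.067,0,0,8],[0,0,0,0.067,0,0,8],[0,0,0,0,0,0,0]]}}

```text
clock: 24.6
position: [505.7, -256.9, 28.7]
ee_rot: [0.045, 0.999, -0.0, 0.001]
contact_force: [0.8, -1.1, 0.5]
gripper_width: 50.9
```

Call:
{"name": "servo_tool", "arguments": {"rows": [[0,0,0,0.067,0,0,8],[0,0,0,0.067,0,0,8],[0,0,0,0.067,0,0,8],[0,0,0,0,0,0,0]]}}

```text
clock: 25.0
position: [505.4, -256.8, 26.6]
ee_rot: [0.25, 0.968, -0.0, 0.0]
contact_force: [0.6, 0.1, 0.2]
gripper_width: 51.1
```

Call:
{"name": "servo_tool", "arguments": {"rows": [[0,0,0,0.067,0,0,8],[0,0,0,0.067,0,0,8],[0,0,0,0.067,0,0,8],[0,0,0,0,0,0,0]]}}

```text
clock: 25.4
position: [505.5, -256.6, 24.6]
ee_rot: [0.446, 0.895, 0.0, 0.0]
contact_force: [0.5, 1.6, 1.7]
gripper_width: 50.8
```

Call:
{"name": "servo_tool", "arguments": {"rows": [[0,0,0,0.05,0,0,6],[0,0,0,0.05,0,0,6],[0,0,0,0,0,0,0]]}}

```text
clock: 25.7
position: [505.4, -256.4, 23.6]
ee_rot: [0.537, 0.844, 0.0, 0.0]
contact_force: [0.8, 2.4, 3.5]
gripper_width: 51.4
```

```bash
python3 -c "
from h import *
rel()
s=read_state();print(s['contact_force'],s['wrist_torque'])"
```

```text
t 25.7 p [ 505.4 -256.4   23.6] yawy 25.1 F [0.8 2.4 3.5] w 51.4 j1,j6 [ -10.5 -144.4] zaxis [ 0.001  0.    -1.   ]
[0.80745513 2.41165724 3.48781137] [ 0.85224459 -0.15126119 -0.04200844]
```

Call:
{"name": "servo_tool", "arguments": {"rows": [[0,0,0,0.05,0,0,5],[0,0,0,0,0,0,0]]}}

```text
clock: 25.9
position: [505.4, -256.4, 23.1]
ee_rot: [0.573, 0.819, 0.0, 0.0]
contact_force: [1.8, 3.5, 1.9]
gripper_width: 50.8
```

Call:
{"name": "servo_tool", "arguments": {"rows": [[0,0,0,0.05,0,0,5],[0,0,0,0,0,0,0]]}}

```text
clock: 26.1
position: [505.5, -256.4, 22.9]
ee_rot: [0.609, 0.794, 0.0, 0.0]
contact_force: [0.2, 4.2, 3.8]
gripper_width: 51.2
```

```bash
python3 -c "
from h import *
rel()
s=read_state();print(s['contact_force'],s['wrist_torque'])"
```

```text
t 26.1 p [ 505.5 -256.4   22.9] yawy 15.0 F [0.2 4.2 3.8] w 51.2 j1,j6 [ -10.5 -154.4] zaxis [ 0.001  0.    -1.   ]
[0.18863136 4.16175875 3.77973114] [ 1.26377463 -0.14460661 -0.01240658]
```

Call:
{"name": "servo_tool", "arguments": {"rows": [[0,0.06,0,0.05,0,0,5],[0,0,0,0,0,0,0]]}}

```text
clock: 26.3
position: [506.1, -256.3, 22.8]
ee_rot: [0.643, 0.766, 0.0, 0.001]
contact_force: [0.2, 3.2, 4.7]
gripper_width: 50.9
```

Call:
{"name": "servo_tool", "arguments": {"rows": [[0,0,0,0.05,0,0,5],[0,0,0,0,0,0,0]]}}

```text
clock: 26.5
position: [506.7, -256.6, 22.8]
ee_rot: [0.675, 0.737, 0.001, 0.002]
contact_force: [1.0, 2.9, 7.1]
gripper_width: 51.2
```

```bash
python3 -c "
from h import *
rel()
s=read_state();print(s['contact_force'],s['wrist_torque'])"
```

```text
t 26.5 p [ 506.7 -256.6   22.8] yawy 5.0 F [1.  2.9 7.1] w 51.2 j1,j6 [ -10.5 -164.5] zaxis [ 0.004 -0.001 -1.   ]
[1.03953344 2.92590069 7.0659427 ] [ 0.74083726 -0.39721462 -0.01252547]
```

Call:
{"name": "servo_tool", "arguments": {"rows": [[0,0,0,0.03,0,0,5],[0,0,0,0,0,0,0],[0,0,0,0,0,0,0]]}}

```text
clock: 26.8
position: [507.0, -256.6, 22.7]
ee_rot: [0.707, 0.708, 0.001, 0.002]
contact_force: [1.2, 3.8, 6.7]
gripper_width: 51.2
```

```bash
python3 -c "
from h import *
rel()
s=read_state();print(s['contact_force'],s['wrist_torque'])"
```

```text
t 26.8 p [ 507.  -256.6   22.7] yawy 0.1 F [1.2 3.8 6.7] w 51.2 j1,j6 [ -10.5 -169.5] zaxis [ 0.005 -0.001 -1.   ]
[1.23811616 3.84598128 6.65622571] [ 0.90339691 -0.43546213 -0.04808259]
```

The height stayed at 22.7–22.8 over the last 15° of turn while press force built up, so it is seated. Letting go and clearing.

Call:
{"name": "servo_tool", "arguments": {"rows": [[0.75,0,0,-0.05,0,0,0],[0.75,0,0,0,0,0,0],[0.75,0,0,0,0,0,0],[0.75,0,0,0,0,0,0],[0.75,0,0,-1,0,0,0],[0.75,0,0,-3,0,0,0],[0.75,0,0,-4,0,0,0],[0.75,0,0,-4,0,0,0],[0.75,0,0,-3,0,0,0],[0.75,0,0,0,0,0,0]]}}

```text
clock: 27.8
position: [507.8, -257.4, 177.9]
ee_rot: [0.708, 0.706, 0.003, 0.005]
contact_force: [0.6, -0.5, 0.1]
gripper_width: 63.7
```

Call:
{"name": "servo_tool", "arguments": {"rows": [[0.75,0,-4,0,0,0,-5],[0.75,0,-4,0,0,0,-5],[0.75,0,-4,0,0,0,-5],[0.75,0,-4,0,0,0,-5],[0.75,0,0,0,0,0,0]]}}

```text
clock: 28.3
position: [342.2, -275.8, 171.5]
ee_rot: [0.576, 0.817, 0.0, -0.001]
contact_force: [0.8, -0.2, 0.3]
gripper_width: 64.5
```

```bash
python3 - <<'E'
from nutfit import *
rel()
s=get_image('side');t=get_image('top')
for n,q in(('s8',s),('t8',t)): np.savez('pics/'+n+'.npz',**q)
u,v=np.round(proj(s,[507,-258,70])[0]).astype(int)
a=cv2.resize(s["image"][v-25:v+25,u-32:u+32],None,fx=6,fy=6,interpolation=4)
u,v=np.round(proj(t,[507,-258,70])[0]).astype(int)
b=cv2.resize(t["image"][v-25:v+25,u-32:u+32],None,fx=6,fy=6,interpolation=4)
im=np.zeros((600,800,3),np.uint8);im[:300,:384]=a;im[:300,400:784]=b
im[305:597,:389]=cv2.resize(s["image"],(389,292),interpolation=3);im[305:597,400:789]=cv2.resize(t["image"],(389,292),interpolation=3)
cv2.imwrite('pics/end.png',im[:,:,::-1])
E
```

```text
t 28.3 p [ 342.2 -275.8  171.5] yawy 19.6 F [ 0.8 -0.2  0.3] w 64.5 j1,j6 [ -17.6 -142.7] zaxis [-0.002  0.001 -1.   ]
```

View pics/end.png

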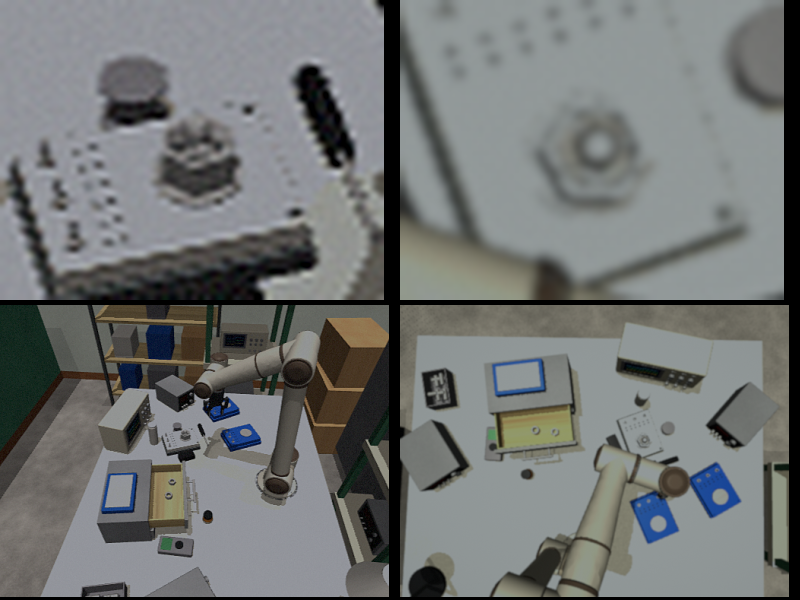

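Picture 12 shows the nut low and level on the post (side crop (200,170), top crop (595,155)). The drawer is fully out with only the collar and small nut left in it. The spool, driver, can, jar, tester and brick look unmoved, and the gripper is clear.

```bash
python3 -c "
from bench import *
print(job_done())"
```

```text
the job is handed in; nothing more can be done
None
```

The job is handed in at about 28 s on the robot's clock. The drawer is out to its stop with the nut taken from it, and the nut is seated on the washer and released.

**Drawer:** I pulled it until the force rose at its stop, after about 145 mm of travel. It had started slightly ajar. The first two grasps missed the bar because the fingertips sit about 45 mm higher than the stated tool frame implies. I corrected for this by feeling for the bar and then the drawer floor.

**Nut on the post:**
- **Placing:** The first lowering touched the thread's edge with about 22 N. I moved about 2.5 mm sideways and it slid on, resting about 33 mm above the washer. I let go so it truly rested, then regripped.
- **Turning backward:** Support vanished at about 35° anticlockwise. The nut then settled about 26 mm above the washer, as expected after the drop.
- **Turning forward:** I turned it about 140° clockwise. Over the last 15° the height held steady, putting the nut's centre about 15 mm above the washer, which is the seated height.

**Last checks:** The final pictures show the nut level on the jig and the drawer still out, holding only the collar and small nut. The other objects look unmoved and the gripper is clear.

**Not fully certain:**
- The support height just before the drop did not climb as described; it read about 1–2 mm lower.
- No clear tightening torque was felt at the seat, so seating is judged from height and press force only.
- The cameras are too coarse (about 4 mm per pixel there) to confirm the last millimetre.

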